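# Unlock a battery cassette from its bench charger and hold it up

## Robot

A 6-joint arm with a two-finger parallel gripper is mounted at the origin on the work surface. World frame = base frame: x ahead of the robot, y to its left, z up, the work surface at z = 0. Lengths are in mm, angles in rad, forces in N, time in s.
With the tool pointing down it reaches from about 275 to 750 mm from the base axis. Payload 10.2 kg.
Tool frame: the origin (TCP) lies between the finger pads; the fingertips stand ctrl.tips_ahead ahead of it and the grasp point (between the pads) lies 8 mm behind it (ctrl.tips_ahead is the distance from the TCP to the fingertips, in mm); z points along the fingers, y is the direction in which the jaws open and shut (so a half turn about z gives the same grasp; the last joint's range is limited). The gripper opens to 85 mm and grips with 20 to 120 N. Pads are 22 mm wide; open, the fingers measure 114 mm over their backs; the gripper's body (76 mm by 85 mm) begins 54 mm behind the grasp point. The pads swing forward as they close: fully open they stand 13 mm farther back than shut.
Start: joints at [-1.422, 0.313, 1.498, -0, 1.331, -0.223], TCP at [190.717, -489.14, 242.294] pointing down, gripper open.
Joint ranges: [-2.94, 2.94], [-0.97, 2.17], [0.19, 2.56], [-1.23, 4.37], [0.02, 3.11], [-2.88, 2.88]. Speed limits (rad/s): [2.39, 2.39, 3.01, 3.14, 3.14, 3.14].

## Interface

Orientations are given as a unit quaternion [w, x, y, z].
In Python, from rig import ctrl gives the robot as it stands. The module is installed in compiled form; this text tells all that it offers.
- The arm moves only by the tool move_arm, never from a script. Its argument "motion" is a list of rows, each an object with "offset": the shift along the tool's x, y, z in m, a list of three; "angular": the turn, a rotation vector about the tool's x, y, z in degrees, a list of three; "jaw": the finger opening in m, from 0 to 0.0854. In form: [{"offset": [tx, ty, tz], "angular": [ax, ay, az], "jaw": jaw}, ...]. A call has 1 to 5 rows; each row is the pose to reach, as a shift and turn from the pose commanded when the call began, along the tool's axes at that moment; what a row does not reach only later rows make up. A row lasts 1/8 s, in which the tool goes at most 62.5 mm and 10.7 degrees, less where a joint would pass 70% of its speed; a pose out of reach is approached as far as the arm can. A call with a gripper value outside its range is refused whole. The fingers move at their own pace and stop on an object; "squeeze" is the grip in N (left out, the last holds). Time passes only in rows, so rows that repeat a pose let the fingers close. It gives the time, the measured TCP pose, the force and the opening at its end, in the units of the state.
- ctrl.sense(): the state, without advancing time (a new reading comes with each control period).
- ctrl.capture(name): name is "scene" or "top" or "wrist"; returns a dict with "img" (400x640x3 uint8, red, green, blue), "intrinsics" (3x3 intrinsics, pixels), "k1" (the pictures are not rectified: a ray, as slopes to the right and down, at radius r is drawn at 1 + k1 r^2 times it, then the intrinsics apply), "rvec" (rotation vector, rad) and "tvec" (3), from world to camera coordinates, as OpenCV has them. Camera axes: x right, y down, z forward; pixel columns grow to the right and rows downward; lengths in mm; the calibration is good to about 2 mm. A picture is of the moment at which its call begins. There is no depth.
- ctrl.finish_job(): hands the job in, once; it reports no verdict.
The state is a dict: "time_s": time; "joints": joint angles; "dq": joint speeds; "tau": joint torques, N m; "eef_pos": TCP position; "ee_rot": TCP orientation; "force": force on the tool from outside, world axes, zero at the start; "wrist_torque": the same for the moment, N m; "grip_width": opening from 0.0 (shut) to 1.0 (fully open).
Only numpy, scipy, OpenCV 4.12 (cv2) and the standard library are available. Lean on these libraries where they do the work, as an engineer would, in place of code of your own. Each camera call takes 0.05 s, during which the arm holds its last target. There are 200 camera calls.

## Task

Get the battery cassette out of the charger: lift the keeper bar up off the charger's two posts and set it down flat in the shallow steel tray, grip upward, without dropping it. Then squeeze the cassette's two side catches together, lift it straight out and finish while still holding it by the squeezed catches, upright and still, with its foot at least 12 cm above the bench and touching nothing else. Leave the glue jar, the tape ring and the screwdriver alone.

Things in the scene. Friction and masses are not known exactly. Their poses are not given: they have to be found in the camera images.
- charger: Grey bench charger, fixed: block 170 (x) x 96 (y) x 50 mm high with a well in its top, well floor 10 mm above the bench. Two steel posts on its x axis at x = +70 and -70 mm: 18 mm thick up to a shoulder 114 mm above the bench, then a pin 8 mm thick up to 132 mm. Stands left or right of the tray. Origin: centre of its underside, on the bench; x along its long side, z up.
- cassette: Black battery cassette, 76 (x) x 32 (y) x 100 mm high, 0.2 to 0.35 kg, in the charger's well, axes parallel to the charger's, about 1.5 mm play; foot 10 mm, top 110 mm above the bench, upper 60 mm in the open. A sprung catch on each long side (+y, -y) locks it; squeeze both to free it. Origin: centre of its underside; z up.
- catch_l (a joint): How far the catch on the cassette's +y side is pushed in towards its middle: 0 sprung out (locked), 0.007 m fully in; clear of the charger from about 0.005. Its spring needs 2 N to start, 4.5 N fully in; beyond that a firmer grip (20 to 30 N) clamps the cassette, which is carried by its catches.
- catch_r (a joint): The same for the catch on the -y side.
- catch_l_pad (a point): Middle of the +y catch's flat outer face, an upright grey plate 20 mm wide (x), open to grip from 50 to 105 mm above the bench while seated. The point is 25 mm from the cassette's middle plane (18 mm pushed in), 71 mm above its foot. Over both catches: 50 mm sprung out, 36 mm squeezed; they always stand proud of the cassette's sides.
- catch_r_pad (a point): The same point on the -y catch (25 mm to the -y side).
- keeper: Keeper bar, 0.11 to 0.18 kg: flat aluminium bar 175 (x) x 30 (y) x 8 mm, a 14 mm eye at x = +70 and -70 mm hung over the posts' pins with 3 mm play, resting on their shoulders 4 mm above the cassette. On its middle a black upright grip fin 60 (x) x 12 (y) x 36 mm high. Lift 20 mm or more straight up to clear the pins. Origin: centre of the bar's underside (114 mm up while hung); z up.
- tray: Shallow open steel tray fixed to the bench, outside 240 (x) x 140 (y) x 18 mm, walls and floor 5 mm thick. Origin: centre of its underside; x along its long side. The keeper bar fits flat in it when roughly parallel to its long side.
- gluepot: White glue jar, 60 mm diameter, 90 mm high, bystander. Origin: centre of its underside.
- tape: Paper-coloured ring of tape, 90 mm outside diameter, 24 mm high, lying flat, bystander. Origin: centre of its underside.
- driver: Screwdriver lying on the bench, bystander. Origin: under its middle; x along it, handle to -x.

How it is judged:
By the outcome, as a careful person would: the job done as asked, in the order asked, and still so for the second after the job is handed in, while the arm keeps its last pose, push and grip.
It also fails if it takes over 58 s, if anything falls off the work surface, if the arm or the gripper's body presses on something with over 40 N, if the wrist force passes 120 N, or if a joint passes its speed limit or range.

## Working session

There is one attempt and no reset: what is moved stays moved. The work goes in short steps, Python scripts to look and compute and a tool call to move; the robot and the scene stay as the last step left them, time stands still between calls to the robot, and variables do not carry over. Pictures are saved under pics/ and viewed, about 8 in all and at most 12, crops included, and the job is handed in when it is done.

Besides the shell and the picture viewer there is one more tool, called after ">>>" as name([rows], argument=value, ...), one row to a line, values as JSON. move_arm: Moves the arm, as the interface text tells. Its arguments: {"type":"object","properties":{"motion":{"type":"array","items":{"type":"object","properties":{"offset":{"type":"array","items":{"type":"number"}},"angular":{"type":"array","items":{"type":"number"}},"jaw":{"type":"number"}}}},"squeeze":{"type":"number"}},"required":["motion"]}

```bash
mkdir -p pics
cat > h.py <<'E'
import numpy as np, cv2
from rig import ctrl
from scipy.spatial.transform import Rotation as R
def cap(n,f=None):
    c=ctrl.capture(n)
    if f: cv2.imwrite('pics/'+f,c['img'][:,:,::-1])
    return c
def ray(c,uv):
    K=np.array(c['intrinsics'],float); r=cv2.Rodrigues(np.array(c['rvec'],float))[0]; t=np.array(c['tvec'],float).ravel()
    p=cv2.undistortPoints(np.array(uv,float).reshape(-1,1,2),K,np.array([float(c['k1']),0,0,0]))[:,0]
    d=np.c_[p,np.ones(len(p))]@r
    return -r.T@t,d
def plane(c,uv,z):
    o,d=ray(c,uv); return o+d*((z-o[2])/d[:,2])[:,None]
def proj(c,P):
    return cv2.projectPoints(np.array(P,float).reshape(-1,1,3),np.array(c['rvec'],float),np.array(c['tvec'],float),np.array(c['intrinsics'],float),np.array([float(c['k1']),0,0,0]))[0][:,0]
def tool(P):  # world target TCP -> tool offset (m)
    s=ctrl.sense(); return R.from_quat(np.array(s['ee_rot'])[[1,2,3,0]]).inv().apply(np.array(P)-s['eef_pos'])/1000
E
python3 - <<'E'
from h import *
s=ctrl.sense();print(s['eef_pos'],s['ee_rot'],s['grip_width'],s['time_s'],ctrl.tips_ahead)
a=cap('scene','s1.png');b=cap('top','t1.png')
for c in(a,b):print(ray(c,[[320,200]]))
E
```

```text
[ 190.66903714 -488.88951281  241.74840495] [-6.38586428e-04  9.82769121e-01  1.84836269e-01  2.09678345e-05] 1.0003048398815713 0.0 11.0
(array([1177.66832912, -754.42356106,  684.67860869]), array([[-0.52022086,  0.67893902, -0.51830384]]))
(array([ 423.13919646,    6.55714497, 1161.36143398]), array([[ 0.17513772,  0.02738113, -0.98429674]]))
```

View pics/s1.png

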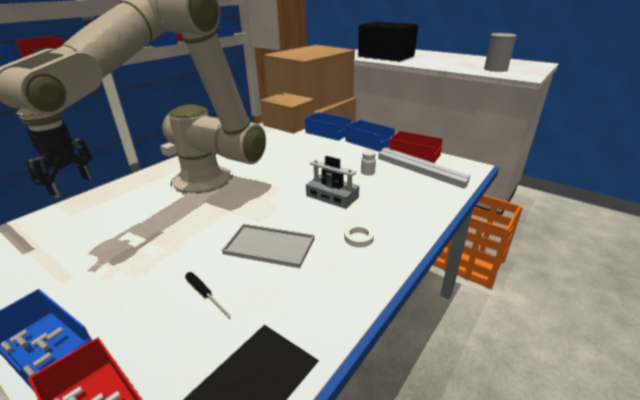

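View pics/t1.png

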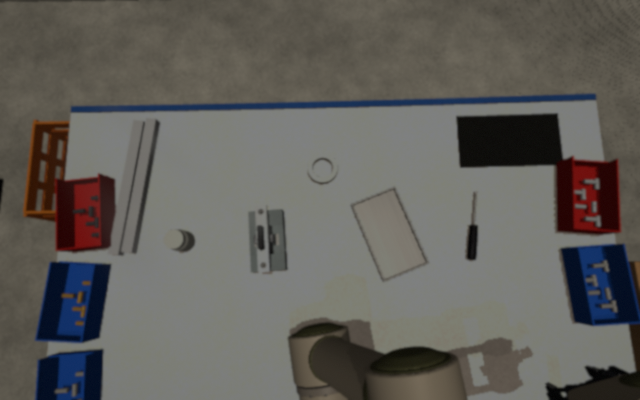

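The scene view shows the charger with the keeper at about (333,180), the tray at (268,245), the tape at (358,236), the jar at (368,162) and the driver at (207,295). In the top view the keeper bar runs from (263,205) to (264,273), and the tray corners are (396,188), (351,204), (383,281) and (428,262).

Run:
```python
from h import *
c=cap('top')
g=c['img'].astype(int)
# bar ends
e=plane(c,[[262.5,206],[264,272.5]],122);print('bar',e.round(),np.linalg.norm(e[0]-e[1]))
t=plane(c,[[396,188],[351,204],[383,281],[428,262]],18);print('tray',t.round(),t.mean(0).round(), np.linalg.norm(np.diff(t,axis=0),axis=1))
ch=plane(c,[[249,209],[284,208],[287,270],[250,273]],50);print('ch',ch.round())
print('jar',plane(c,[[180,240]],90).round(),'tape',plane(c,[[322,170]],24).round())
im=cv2.resize(c['img'][180:300,220:450],None,fx=3.4,fy=3.4,interpolation=cv2.INTER_CUBIC);cv2.imwrite('pics/t2.png',cv2.convertScaleAbs(im[:,:,::-1],alpha=1.5))
```

```text
bar [[595. 188. 122.]
 [422. 182. 122.]] 173.46436674391137
tray [[ 658. -184.   18.]
 [ 613.  -52.   18.]
 [ 392. -135.   18.]
 [ 443. -264.   18.]] [ 526. -159.   18.] [139.78630131 235.96391395 138.25579614]
ch [[599. 239.  50.]
 [600. 140.  50.]
 [427. 131.  50.]
 [421. 233.  50.]]
jar [[512. 414.  90.]] tape [[715.  31.  24.]]
```

View pics/t2.png

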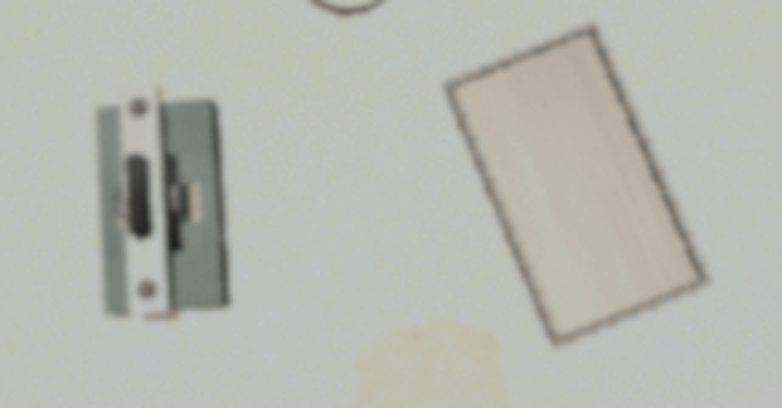

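Run:
```python
from h import *
c=cap('top')
p=plane(c,[[260.6,211.5],[263.5,265.3]],132);d=p[0]-p[1];print('pins',p.round(1),p.mean(0).round(1),np.linalg.norm(d),np.degrees(np.arctan2(d[1],d[0])))
print('fin',plane(c,[[220+139/3.4,180+196/3.4]],158).round(1))
print(tool([508,186,290]))
```

```text
pins [[579.  191.1 132. ]
 [439.9 182.2 132. ]] [509.4 186.6 132. ] 139.39604250312883 3.6534522841643167
fin [[508.4 185.  158. ]]
[ 0.5408608  -0.51363784 -0.04755896]
```

>>> move_arm([
  {"offset": [0.54, -0.514, -0.048], "angular": [0, 0, 18.3], "jaw": 0.0854},
  {"offset": [0.54, -0.514, -0.048], "angular": [0, 0, 18.3], "jaw": 0.0854},
  {"offset": [0.54, -0.514, -0.048], "angular": [0, 0, 18.3], "jaw": 0.0854},
  {"offset": [0.54, -0.514, -0.048], "angular": [0, 0, 18.3], "jaw": 0.0854},
  {"offset": [0.54, -0.514, -0.048], "angular": [0, 0, 18.3], "jaw": 0.0854},
])

```text
time_s: 0.82
eef_pos: [323.4, -204.9, 262.6]
ee_rot: [0.0, 1.0, 0.026, 0.0]
force: [0.8, -0.0, 0.6]
grip_width: 1.002
```

```bash
cat >> h.py <<'E'
def show(P,yaw):
    s=ctrl.sense();r=R.from_quat(np.array(s['ee_rot'])[[1,2,3,0]]);a=np.radians(yaw)
    T=R.from_matrix(np.array([[np.cos(a),np.sin(a),0],[np.sin(a),-np.cos(a),0],[0,0,-1]]))
    print('t',s['time_s'],'pos',np.round(s['eef_pos'],1),'F',np.round(s['force'],1),'w',round(s['grip_width'],3),'off',tool(P).round(4),'ang',(r.inv()*T).as_rotvec(degrees=True).round(2))
E
python3 -c "
from h import *
show([509,186,290],3)"
```

```text
t 0.825 pos [ 323.4 -204.9  262.6] F [ 0.8 -0.   0.6] w 1.002 off [ 0.2055 -0.3807 -0.0275] ang [ 0.01 -0.02 -0.04]
```

>>> move_arm([
  {"offset": [0.205, -0.38, -0.027], "angular": [0, 0, 0], "jaw": 0.0854},
  {"offset": [0.205, -0.38, -0.027], "angular": [0, 0, 0], "jaw": 0.0854},
  {"offset": [0.205, -0.38, -0.027], "angular": [0, 0, 0], "jaw": 0.0854},
  {"offset": [0.205, -0.38, -0.027], "angular": [0, 0, 0], "jaw": 0.0854},
  {"offset": [0.205, -0.38, -0.027], "angular": [0, 0, 0], "jaw": 0.0854},
])

```text
time_s: 1.45
eef_pos: [457.1, 77.3, 282.1]
ee_rot: [0.0, 1.0, 0.026, 0.0]
force: [1.2, -1.5, 0.1]
grip_width: 1.002
```

```bash
python3 -c "
from h import *
show([509,186,290],3)"
```

```text
t 1.45 pos [457.1  77.3 282.1] F [ 1.2 -1.5  0.1] w 1.002 off [ 0.0576 -0.1058 -0.0079] ang [ 0.01 -0.02  0.02]
```

>>> move_arm([
  {"offset": [0.053, -0.097, -0.007], "angular": [0, 0, 0], "jaw": 0.0854},
  {"offset": [0.053, -0.097, -0.007], "angular": [0, 0, 0], "jaw": 0.0854},
  {"offset": [0.053, -0.097, -0.007], "angular": [0, 0, 0], "jaw": 0.0854},
])

```text
time_s: 1.82
eef_pos: [504.7, 177.1, 288.2]
ee_rot: [-0.0, 1.0, 0.028, -0.0]
force: [-0.6, -0.9, -0.1]
grip_width: 1.002
```

```bash
python3 -c "
from h import *
show([509,186,290],3)
c=cap('wrist','w1.png')
print(ray(c,[[320,200]]), proj(c,[[509,186,158],[579,190,132],[439.5,182.3,132]]))"
```

```text
t 1.825 pos [504.7 177.1 288.2] F [-0.6 -0.9 -0.1] w 1.002 off [ 0.0047 -0.0087 -0.0018] ang [-0.01  0.05  0.21]
(array([575.58607218, 180.02956281, 419.813632  ]), array([[-0.27777742, -0.00840002, -0.96062531]])) [[311.40951715 189.80584853]
 [311.60815006 109.1669539 ]
 [312.711296   247.981954  ]]
```

View pics/w1.png

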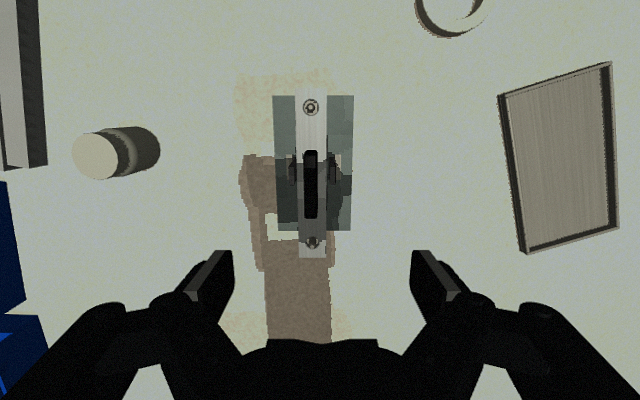

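The wrist view shows the pins at (310.5,107) and (312.5,242) with the fin between them near (311,185). The tray rim corners are at (498,96), (611,62), (619,228) and (527,254).

Run:
```python
from h import *
c=cap('wrist')
p=plane(c,[[310.5,107],[312.3,242]],132);d=p[0]-p[1];print('pins',p.round(1),p.mean(0).round(1),np.linalg.norm(d),np.degrees(np.arctan2(d[1],d[0])))
t=plane(c,[[611,62],[498,96],[527,254],[619,228]],18);print('tray',t.round(),t.mean(0).round(), np.linalg.norm(np.diff(t,axis=0),axis=1))
d=t[0]+t[1]-t[2]-t[3];print(np.degrees(np.arctan2(d[1],d[0])))
show([509.5,186.8,164],3.2)
```

```text
pins [[580.4 189.4 132. ]
 [445.8 181.6 132. ]] [513.1 185.5 132. ] 134.84327624470194 3.3375862992026124
tray [[ 661. -183.   18.]
 [ 610.  -46.   18.]
 [ 392. -138.   18.]
 [ 440. -268.   18.]] [ 526. -159.   18.] [146.39124534 237.07794862 138.00155207]
22.018924304777517
t 1.925 pos [504.2 174.7 288.4] F [0.3 0.3 0.1] w 0.999 off [ 0.0061 -0.0119  0.1244] ang [ 0.02  0.06 -0.16]
```

>>> move_arm([
  {"offset": [0.0062, -0.0115, 0.09], "angular": [0, 0, -0.3], "jaw": 0.06},
  {"offset": [0.0062, -0.0115, 0.09], "angular": [0, 0, -0.3], "jaw": 0.06},
  {"offset": [0.0062, -0.0115, 0.09], "angular": [0, 0, -0.3], "jaw": 0.06},
  {"offset": [0.0062, -0.0115, 0.09], "angular": [0, 0, -0.3], "jaw": 0.06},
])

```text
time_s: 2.42
eef_pos: [510.6, 185.9, 200.7]
ee_rot: [-0.0, 1.0, 0.028, 0.001]
force: [0.1, -0.4, 0.7]
grip_width: 0.706
```

Run:
```python
from h import *
show([510,186,141],3.2)
c=cap('top','t3.png');c=cap('wrist','w2.png')
```

```text
t 2.425 pos [510.6 185.9 200.7] F [ 0.1 -0.4  0.7] w 0.706 off [-0.0007 -0.0001  0.0597] ang [-0.01 -0.15  0.05]
```

View pics/w2.png

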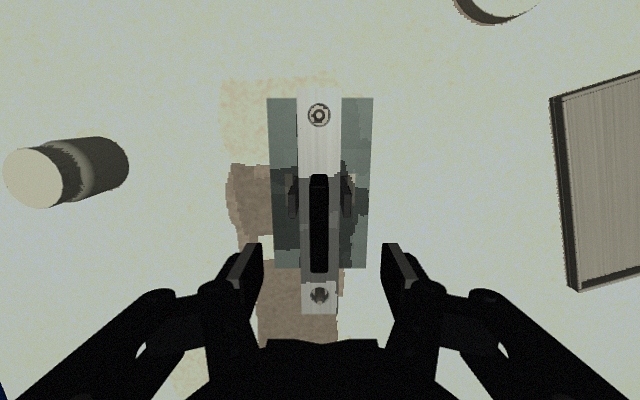

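The wrist view shows the fin at u≈319 between fingertips at 262 and 382, so it is centred and aligned. I'll descend and grip.

>>> move_arm([
  {"offset": [0, 0, 0.03], "angular": [0, 0, 0], "jaw": 0.05},
  {"offset": [0, 0, 0.06], "angular": [0, 0, 0], "jaw": 0.05},
  {"offset": [0, 0, 0.06], "angular": [0, 0, 0], "jaw": 0.03},
  {"offset": [0, 0, 0.06], "angular": [0, 0, 0], "jaw": 0.0},
  {"offset": [0, 0, 0.06], "angular": [0, 0, 0], "jaw": 0.0},
], squeeze=40)

```text
time_s: 3.15
eef_pos: [510.8, 186.7, 140.6]
ee_rot: [-0.0, 1.0, 0.029, 0.002]
force: [-0.9, -0.1, 5.0]
grip_width: 0.133
```

>>> move_arm([
  {"offset": [0, 0, 0], "angular": [0, 0, 0], "jaw": 0.0},
  {"offset": [0, 0, 0], "angular": [0, 0, 0], "jaw": 0.0},
])

```text
time_s: 3.4
eef_pos: [510.8, 186.7, 140.6]
ee_rot: [-0.0, 1.0, 0.029, 0.002]
force: [-0.4, -1.2, 7.1]
grip_width: 0.138
```

>>> move_arm([
  {"offset": [0, 0, -0.01], "angular": [0, 0, 0], "jaw": 0.0},
  {"offset": [0, 0, -0.025], "angular": [0, 0, 0], "jaw": 0.0},
  {"offset": [0, 0, -0.05], "angular": [0, 0, 0], "jaw": 0.0},
  {"offset": [0, 0, -0.08], "angular": [0, 0, 0], "jaw": 0.0},
  {"offset": [0, 0, -0.08], "angular": [0, 0, 0], "jaw": 0.0},
])

```text
time_s: 4.03
eef_pos: [510.9, 186.7, 221.6]
ee_rot: [-0.0, 1.0, 0.029, 0.003]
force: [0.1, 0.1, -1.8]
grip_width: 0.13
```

Run:
```python
from h import *
show([526,-159,220],22)
c=cap('wrist','w3.png')
cap('scene','s3.png')
```

```text
t 4.025 pos [510.9 186.7 221.6] F [ 0.1  0.1 -1.8] w 0.13 off [-0.0048  0.346   0.0014] ang [  0.03  -0.29 -18.69]
```

View pics/w3.png

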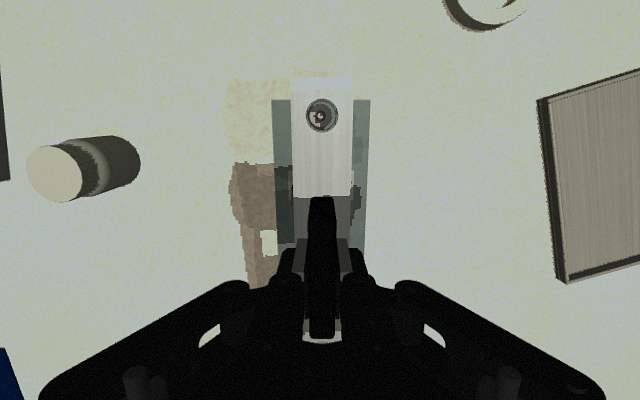

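The bar is held level and is clear of the posts, with the eye at (322,115). Next I'll carry it to the tray.

>>> move_arm([
  {"offset": [-0.005, 0.04, 0], "angular": [0, 0, -3], "jaw": 0.0},
  {"offset": [-0.005, 0.09, 0], "angular": [0, 0, -6], "jaw": 0.0},
  {"offset": [-0.005, 0.14, 0], "angular": [0, 0, -9], "jaw": 0.0},
  {"offset": [-0.005, 0.19, 0], "angular": [0, 0, -12], "jaw": 0.0},
  {"offset": [-0.005, 0.24, 0], "angular": [0, 0, -15], "jaw": 0.0},
])

```text
time_s: 4.75
eef_pos: [518.2, -54.8, 217.7]
ee_rot: [-0.001, 0.987, 0.16, -0.001]
force: [0.9, -0.2, -1.8]
grip_width: 0.127
```

Run:
```python
from h import *
show([526,-159,220],20.8)
```

```text
t 4.75 pos [518.2 -54.8 217.7] F [ 0.9 -0.2 -1.8] w 0.127 off [-0.0255  0.1013 -0.0024] ang [-0.08  0.1  -2.4 ]
```

>>> move_arm([
  {"offset": [-0.0125, 0.05, 0], "angular": [0, 0, -1], "jaw": 0.0},
  {"offset": [-0.024, 0.095, 0.0], "angular": [0, 0, -2.3], "jaw": 0.0},
  {"offset": [-0.024, 0.095, 0.0], "angular": [0, 0, -2.3], "jaw": 0.0},
  {"offset": [-0.024, 0.095, 0.05], "angular": [0, 0, -2.3], "jaw": 0.0},
  {"offset": [-0.024, 0.095, 0.1], "angular": [0, 0, -2.3], "jaw": 0.0},
])

```text
time_s: 5.38
eef_pos: [525.4, -150.1, 117.0]
ee_rot: [-0.0, 0.984, 0.179, -0.0]
force: [-0.2, 0.2, -1.8]
grip_width: 0.133
```

Run:
```python
from h import *
show([526,-159,33],20.8)
cap('top','t4.png');c=cap('wrist','w4.png')
```

```text
t 5.375 pos [ 525.4 -150.1  117. ] F [-0.2  0.2 -1.8] w 0.133 off [-0.0026  0.0086  0.084 ] ang [-0.04  0.01 -0.18]
```

View pics/w4.png

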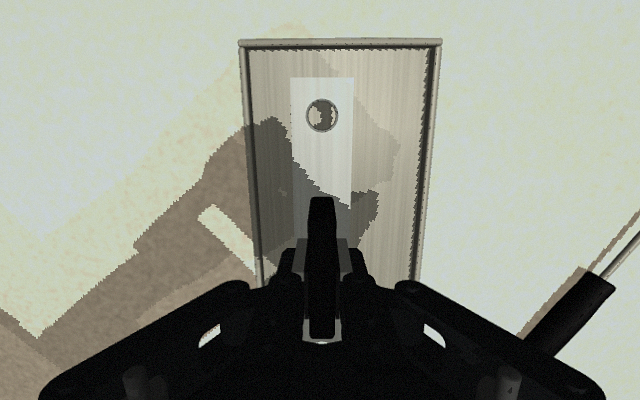

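The bar is parallel to the tray and inside its rim (240 to 440 px). I'll lower it and shift 8 mm.

>>> move_arm([
  {"offset": [-0.002, 0.008, 0.035], "angular": [0, 0, 0], "jaw": 0.0},
  {"offset": [-0.002, 0.008, 0.065], "angular": [0, 0, 0], "jaw": 0.0},
  {"offset": [-0.002, 0.008, 0.078], "angular": [0, 0, 0], "jaw": 0.0},
  {"offset": [-0.002, 0.008, 0.081], "angular": [0, 0, 0], "jaw": 0.0},
  {"offset": [-0.002, 0.008, 0.081], "angular": [0, 0, 0], "jaw": 0.0},
])

```text
time_s: 6.1
eef_pos: [527.4, -159.4, 39.1]
ee_rot: [0.001, 0.984, 0.179, 0.001]
force: [-0.2, -0.3, -1.2]
grip_width: 0.135
```

>>> move_arm([
  {"offset": [0, 0, 0.0015], "angular": [0, 0, 0], "jaw": 0.0},
  {"offset": [0, 0, 0.003], "angular": [0, 0, 0], "jaw": 0.0},
  {"offset": [0, 0, 0.0045], "angular": [0, 0, 0], "jaw": 0.0},
  {"offset": [0, 0, 0.006], "angular": [0, 0, 0], "jaw": 0.0},
  {"offset": [0, 0, 0.006], "angular": [0, 0, 0], "jaw": 0.0},
])

```text
time_s: 6.72
eef_pos: [526.9, -159.3, 31.9]
ee_rot: [0.0, 0.984, 0.179, 0.0]
force: [-0.4, 0.1, 0.5]
grip_width: 0.131
```

>>> move_arm([
  {"offset": [0, 0, 0.001], "angular": [0, 0, 0], "jaw": 0.0},
  {"offset": [0, 0, 0.001], "angular": [0, 0, 0], "jaw": 0.0},
])

```text
time_s: 6.98
eef_pos: [526.9, -159.3, 31.6]
ee_rot: [0.0, 0.984, 0.179, 0.0]
force: [-3.3, 1.0, 6.8]
grip_width: 0.132
```

Contact with the floor (6.8 N). I'll release and retreat.

>>> move_arm([
  {"offset": [0, 0, 0], "angular": [0, 0, 0], "jaw": 0.02},
  {"offset": [0, 0, 0], "angular": [0, 0, 0], "jaw": 0.035},
  {"offset": [0, 0, 0], "angular": [0, 0, 0], "jaw": 0.035},
  {"offset": [0, 0, -0.015], "angular": [0, 0, 0], "jaw": 0.035},
  {"offset": [0, 0, -0.06], "angular": [0, 0, 0], "jaw": 0.035},
])

```text
time_s: 7.6
eef_pos: [526.0, -158.8, 90.8]
ee_rot: [-0.001, 0.984, 0.179, -0.001]
force: [0.8, -0.7, 0.3]
grip_width: 0.406
```

>>> move_arm([
  {"offset": [0, 0, -0.06], "angular": [0, 0, 0], "jaw": 0.07},
  {"offset": [0, 0, -0.12], "angular": [0, 0, 0], "jaw": 0.0854},
  {"offset": [0, 0, -0.17], "angular": [0, 0, 0], "jaw": 0.0854},
  {"offset": [0, 0, -0.17], "angular": [0, 0, 0], "jaw": 0.0854},
])

```text
time_s: 8.1
eef_pos: [527.8, -159.7, 265.8]
ee_rot: [0.003, 0.984, 0.179, 0.003]
force: [-0.7, -0.2, 0.1]
grip_width: 0.998
```

Run:
```python
from h import *
show([510.5,186.3,290],3.2)
a=cap('wrist')['img'];b=cap('top')['img'][160:310,210:450]
b=cv2.resize(b,None,fx=2.6,fy=2.6,interpolation=cv2.INTER_CUBIC)
a=cv2.resize(a,None,fx=.3,fy=.3)
im=np.zeros((b.shape[0],b.shape[1]+a.shape[1],3),np.uint8);im[:,:b.shape[1]]=cv2.convertScaleAbs(b,alpha=1.5);im[:a.shape[0],b.shape[1]:]=a
print(im.shape);cv2.imwrite('pics/m5.png',im[:,:,::-1][:,:800])
```

```text
t 8.1 pos [ 527.8 -159.7  265.8] F [-0.7 -0.2  0.1] w 0.998 off [ 0.1058 -0.3297 -0.0258] ang [ 0.33 -0.38 17.41]
(390, 816, 3)
```

View pics/m5.png

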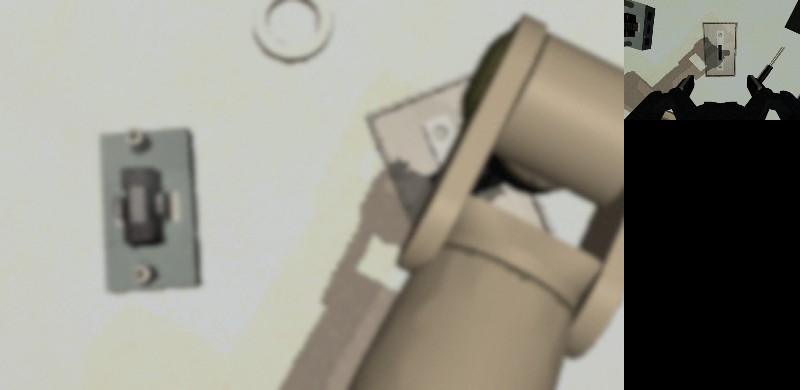

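The keeper lies flat in the tray with its fin up. In the top view the cassette is at crop (140,206) and the pins are at (136,139) and (142,273). Now I'll return to the charger.

>>> move_arm([
  {"offset": [0.106, -0.33, -0.0], "angular": [0.3, -0.4, 17.5], "jaw": 0.0854},
  {"offset": [0.106, -0.33, -0.0], "angular": [0.3, -0.4, 17.5], "jaw": 0.0854},
  {"offset": [0.106, -0.33, -0.0], "angular": [0.3, -0.4, 17.5], "jaw": 0.0854},
  {"offset": [0.106, -0.33, -0.0], "angular": [0.3, -0.4, 17.5], "jaw": 0.0854},
  {"offset": [0.106, -0.33, -0.0], "angular": [0.3, -0.4, 17.5], "jaw": 0.0854},
])

```text
time_s: 8.82
eef_pos: [510.8, 151.4, 259.7]
ee_rot: [-0.002, 1.0, 0.027, -0.005]
force: [0.9, -0.3, 0.4]
grip_width: 1.0
```

Run:
```python
from h import *
c=cap('top');f=lambda x,y:[210+x/2.6,160+y/2.6]
p=plane(c,[f(136,139),f(142,273)],132);d=p[0]-p[1];print('pins',p.round(1),p.mean(0).round(1),np.linalg.norm(d),np.degrees(np.arctan2(d[1],d[0])))
print('cas',plane(c,[f(141,206)],110))
show([510.5,186.3,230],3.2)
```

```text
pins [[573.7 186.5 132. ]
 [440.6 179.3 132. ]] [507.1 182.9 132. ] 133.3327083158313 3.0995619861950185
cas [[508.11038902 184.65875158 110.        ]]
t 8.875 pos [509.5 157.8 259.7] F [-2.4  6.1  0.1] w 1.002 off [ 0.0029 -0.0282  0.0299] ang [-0.4   0.59  0.2 ]
```

>>> move_arm([
  {"offset": [0.001, -0.015, 0.03], "angular": [0, 0.3, 0], "jaw": 0.0854},
  {"offset": [0.001, -0.022, 0.06], "angular": [0, 0.3, 0], "jaw": 0.0854},
  {"offset": [0.001, -0.022, 0.06], "angular": [0, 0.3, 0], "jaw": 0.0854},
  {"offset": [0.001, -0.022, 0.06], "angular": [0, 0.3, 0], "jaw": 0.0854},
])

```text
time_s: 9.38
eef_pos: [511.4, 171.4, 201.7]
ee_rot: [-0.002, 1.0, 0.027, -0.001]
force: [-0.2, -0.6, 0.7]
grip_width: 0.997
```

Run:
```python
from h import *
show([510,186,91],3.2)
c=cap('wrist','w6.png')
print(proj(c,[[510,186,110],[510-1.4,186+25,105],[510+1.4,186-25,105]]))
```

```text
t 9.375 pos [511.4 171.4 201.7] F [-0.2 -0.6  0.7] w 0.997 off [-0.0004 -0.0142  0.1108] ang [-0.23  0.11 -0.12]
[[302.54614711 208.34688258]
 [271.72638837 206.44161872]
 [334.27143641 206.42969673]]
```

View pics/w6.png

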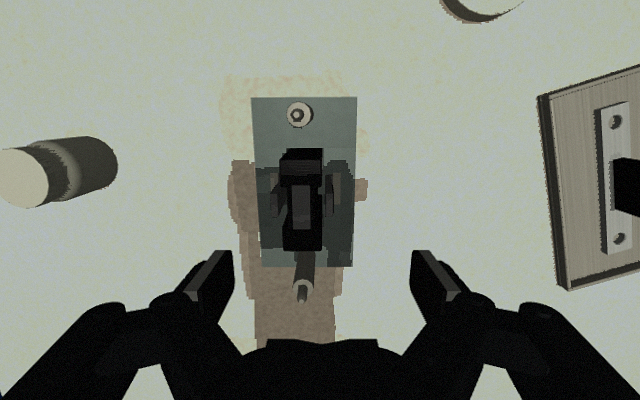

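The wrist view shows the cassette top centred at about (302,206) with catches at u≈271 and 334, which matches the prediction for (510,186). The keeper is visible flat in the tray.

>>> move_arm([
  {"offset": [0, -0.0145, 0], "angular": [-0.2, 0.1, -0.1], "jaw": 0.075},
  {"offset": [0, -0.0145, 0.03], "angular": [-0.2, 0.1, -0.1], "jaw": 0.075},
  {"offset": [0, -0.0145, 0.05], "angular": [-0.2, 0.1, -0.1], "jaw": 0.075},
  {"offset": [0, -0.0145, 0.05], "angular": [-0.2, 0.1, -0.1], "jaw": 0.075},
])

```text
time_s: 9.93
eef_pos: [509.7, 186.9, 150.5]
ee_rot: [-0.0, 1.0, 0.028, -0.001]
force: [-0.1, 0.3, -0.4]
grip_width: 0.879
```

Run:
```python
from h import *
show([510.5,186,75],3.2)
c=cap('wrist','w7.png')
print(proj(c,[[510,186,110],[510-1.4,186+25,105],[510+1.4,186-25,105]]))
```

```text
t 9.925 pos [509.7 186.9 150.5] F [-0.1  0.3 -0.4] w 0.879 off [0.0009 0.001  0.0755] ang [-0.03  0.14  0.02]
[[321.93487013 232.31417897]
 [282.51409578 229.2430182 ]
 [361.39221234 229.32730672]]
```

View pics/w7.png

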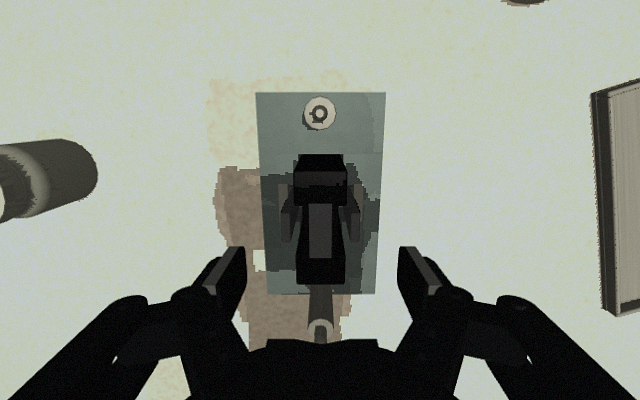

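The wrist view shows the cassette centred at u≈320.5, with catches at 281 and 361 between fingertips at 246 and 398. It is centred. Descending.

>>> move_arm([
  {"offset": [0.001, 0.001, 0.025], "angular": [0, 0, 0], "jaw": 0.075},
  {"offset": [0.001, 0.001, 0.05], "angular": [0, 0, 0], "jaw": 0.075},
  {"offset": [0.001, 0.001, 0.07], "angular": [0, 0, 0], "jaw": 0.075},
  {"offset": [0.001, 0.001, 0.075], "angular": [0, 0, 0], "jaw": 0.07},
  {"offset": [0.001, 0.001, 0.075], "angular": [0, 0, 0], "jaw": 0.06},
], squeeze=28)

```text
time_s: 10.6
eef_pos: [511.8, 185.7, 77.1]
ee_rot: [-0.0, 1.0, 0.028, 0.0]
force: [0.3, 0.7, 1.0]
grip_width: 0.706
```

>>> move_arm([
  {"offset": [0, 0, 0], "angular": [0, 0, 0], "jaw": 0.05},
  {"offset": [0, 0, 0], "angular": [0, 0, 0], "jaw": 0.03},
  {"offset": [0, 0, 0], "angular": [0, 0, 0], "jaw": 0.02},
  {"offset": [0, 0, 0], "angular": [0, 0, 0], "jaw": 0.02},
  {"offset": [0, 0, 0], "angular": [0, 0, 0], "jaw": 0.02},
])

```text
time_s: 11.22
eef_pos: [512.0, 186.5, 77.9]
ee_rot: [-0.001, 1.0, 0.028, 0.001]
force: [-1.8, 4.6, 10.6]
grip_width: 0.382
```

>>> move_arm([
  {"offset": [0, 0, 0], "angular": [0, 0, 0], "jaw": 0.02},
  {"offset": [0, 0, 0], "angular": [0, 0, 0], "jaw": 0.02},
])

```text
time_s: 11.48
eef_pos: [512.0, 186.5, 77.9]
ee_rot: [-0.001, 1.0, 0.028, 0.001]
force: [-1.7, 5.6, 10.2]
grip_width: 0.382
```

Run:
```python
from h import *
show([512,186.5,260],3.2)
a=cap('scene')['img'][140:215,285:395];b=cap('wrist')['img']
a=cv2.resize(a,None,fx=5,fy=5,interpolation=cv2.INTER_CUBIC);b=cv2.resize(b[150:350,220:420],(250,250))
im=np.zeros((375,800,3),np.uint8);im[:375,:550]=a;im[:250,550:]=cv2.convertScaleAbs(b,alpha=1.6);cv2.imwrite('pics/m8.png',im[:,:,::-1])
```

```text
t 11.475 pos [512.  186.5  77.9] F [-1.7  5.6 10.2] w 0.382 off [ 0.0004 -0.0004 -0.1821] ang [-0.14 -0.15 -0.01]
```

View pics/m8.png

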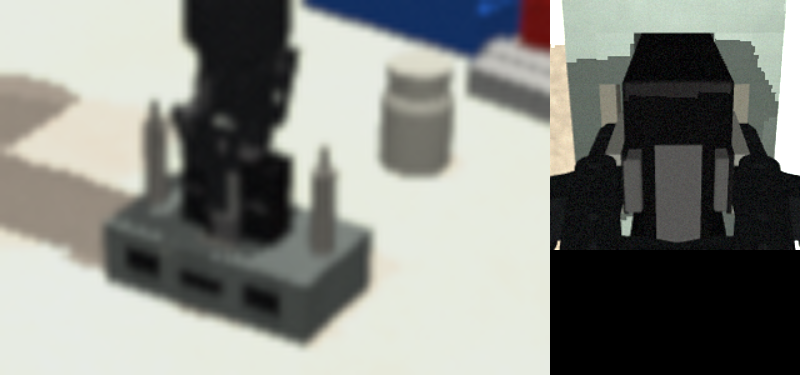

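The wrist crop shows both pads on the catches at (605,180) and (738,180), pressed symmetrically. The scene view shows nothing else touched. I'll lift slowly.

>>> move_arm([
  {"offset": [0, 0, -0.003], "angular": [0, 0, 0], "jaw": 0.02},
  {"offset": [0, 0, -0.007], "angular": [0, 0, 0], "jaw": 0.02},
  {"offset": [0, 0, -0.012], "angular": [0, 0, 0], "jaw": 0.02},
])

```text
time_s: 11.95
eef_pos: [510.8, 185.7, 87.8]
ee_rot: [-0.001, 1.0, 0.028, -0.001]
force: [-0.3, 5.6, -5.8]
grip_width: 0.373
```

>>> move_arm([
  {"offset": [0, -0.0007, -0.006], "angular": [0, 0, 0], "jaw": 0.02},
  {"offset": [0, -0.0007, -0.014], "angular": [0, 0, 0], "jaw": 0.02},
  {"offset": [0, -0.0007, -0.022], "angular": [0, 0, 0], "jaw": 0.02},
])

```text
time_s: 12.32
eef_pos: [511.4, 185.9, 110.8]
ee_rot: [-0.0, 1.0, 0.028, -0.0]
force: [-0.1, -0.2, -2.6]
grip_width: 0.374
```

>>> move_arm([
  {"offset": [0, 0, -0.02], "angular": [0, 0, 0], "jaw": 0.02},
  {"offset": [0, 0, -0.05], "angular": [0, 0, 0], "jaw": 0.02},
  {"offset": [0, 0, -0.085], "angular": [0, 0, 0], "jaw": 0.02},
  {"offset": [0, 0, -0.12], "angular": [0, 0, 0], "jaw": 0.02},
  {"offset": [0, 0, -0.14], "angular": [0, 0, 0], "jaw": 0.02},
])

```text
time_s: 12.95
eef_pos: [511.5, 185.9, 252.5]
ee_rot: [-0.0, 1.0, 0.028, 0.001]
force: [-0.4, 0.1, -3.4]
grip_width: 0.373
```

>>> move_arm([
  {"offset": [0, 0, 0], "angular": [0, 0, 0], "jaw": 0.02},
  {"offset": [0, 0, 0], "angular": [0, 0, 0], "jaw": 0.02},
  {"offset": [0, 0, 0], "angular": [0, 0, 0], "jaw": 0.02},
])

```text
time_s: 13.32
eef_pos: [510.9, 185.9, 249.0]
ee_rot: [-0.0, 1.0, 0.028, -0.001]
force: [-0.5, -0.1, -3.3]
grip_width: 0.379
```

Run:
```python
from h import *
show([512,186.5,250],3.2)
s=cap('scene');a=s['img'][100:220,200:400];b=cap('wrist')['img']
print(proj(s,[[510,186,120],[510,186,180]]))
a=cv2.resize(a,None,fx=2.6,fy=2.6,interpolation=cv2.INTER_CUBIC);b=cv2.resize(b[100:350,200:450],(270,270))
im=np.zeros((312,800,3),np.uint8);im[:,:520]=a;im[:270,530:]=cv2.convertScaleAbs(b,alpha=1.6);cv2.imwrite('pics/m9.png',im[:,:,::-1])
```

```text
t 13.325 pos [510.9 185.9 249. ] F [-0.5 -0.1 -3.3] w 0.379 off [ 0.0011 -0.0005 -0.001 ] ang [-0.02  0.15 -0.  ]
[[331.40523269 167.06114828]
 [331.41564194 151.17387116]]
```

View pics/m9.png

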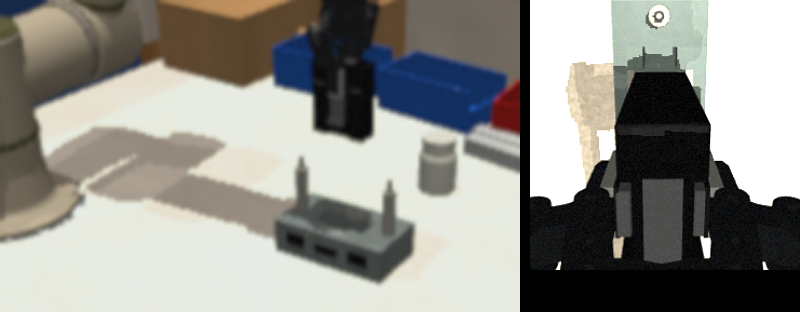

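The cassette hangs upright and clear of everything. Its foot is at scene pixel (332,151), which is about 180 mm above the bench. Handing in.

```bash
python3 -c "
from h import *
show([512,186.5,250],3.2);print(np.abs(ctrl.sense()['dq']).max())
ctrl.finish_job()"
```

```text
t 13.425 pos [511.1 186.  249.3] F [ 0.2  0.6 -2.8] w 0.376 off [ 0.0009 -0.0004 -0.0007] ang [-0.03  0.11  0.  ]
0.006130511707925123
the job is handed in; nothing more can be done
```

The job is done and handed in at 13.4 s. The keeper bar was lifted off the posts and set flat in the tray, grip upward. The cassette was then freed by squeezing its catches and lifted straight out.

- **Keeper:** it touched the tray floor at about 7 N before I released it. Later pictures show it lying flat inside the rim with its fin up.
- **Cassette:** at hand-in it was upright and still (joint speeds up to 0.006 rad/s). Its foot was about 180 mm above the bench, touching nothing. The wrist carried about 3 N, which fits the cassette's weight.
- **Bystanders:** the glue jar, tape ring and screwdriver were not touched.

One reading disagreed: the gripper opening over the squeezed catches was about 32 mm instead of the expected 36 mm. The pictures showed both pads square on the catches, and the cassette came out freely without slipping. The wrist-view pin measurement was also off, with a spacing of 135 mm instead of 140 mm, so I relied on the first top-view measurement for position.

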